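Count to the third slot and push the remote home

ROBOT

A 6-joint arm with a two-finger parallel gripper is mounted at the origin on the work surface. World frame = base frame: x ahead of the robot, y to its left, z up, the work surface at z = 0. Lengths are in m, angles in rad, forces in N, time in s.
With the tool pointing down it reaches from about 0.35 to 0.975 m from the base axis. Payload 4.9 kg.
Tool frame: the origin (TCP) lies on the front face of the gripper's body, between the roots of the fingers; the fingertips stand ctrl.finger_overhang ahead of it and the grasp point (between the pads) lies 54 mm ahead of it (ctrl.finger_overhang is the distance from the TCP to the fingertips, in m); z points along the fingers, y is the line along which they close (so a half turn about z gives the same grasp; the last joint's range is limited). The gripper opens to 85 mm and grips with 20 to 120 N. Pads are 22 mm wide; open, the fingers measure 114 mm over their backs; the gripper's body (76 mm by 85 mm) begins 54 mm behind the grasp point. The pads swing forward as they close: fully open they stand 13 mm farther back than shut.
Start: joints at [-1.272, 0.053, 1.613, -0, 1.476, -0.119], TCP at [0.254, -0.571, 0.304] pointing down, gripper open.
Joint ranges: [-3.01, 3.01], [-1.01, 2.22], [0.06, 2.58], [-1.02, 4.17], [0.09, 2.62], [-3.14, 3.14]. Speed limits (rad/s): [2.57, 2.57, 3.14, 3.14, 3.14, 3.14].

INTERFACE

Orientations are given as a rotation vector (axis times angle).
In Python, from station import ctrl, vision gives the robot as it stands. The module is installed in compiled form; this text tells all that it offers.
- The arm moves only by the tool drive_tool, never from a script. Its argument "rows" is a list of rows, each a list of 2 entries, a list of its own where there are three numbers: the shift along the tool's x, y, z in m, then the turn about the tool's z in rad. A call has 1 to 10 rows; each row shifts and turns the commanded pose from where the row before left it, along the tool's axes as they then stand; what a row does not reach is not made up. A row lasts 1/10 s, in which the tool goes at most 50 mm and 8.59 degrees, less where a joint would pass 70% of its speed; a pose out of reach is approached as far as the arm can. A call with a gripper value outside its range is refused whole. "jaw" is the closure, from 0 (fully open) to 1 (shut), set as the call begins (left out, the last holds). The fingers move at their own pace and stop on an object; "grip_force" is the grip in N (left out, the last holds). Time passes only in rows, so rows that do not move let the fingers close. It gives the time, the measured TCP pose, the force, the opening and the grip force at its end, in the units of the state.
- ctrl.get_obs(): the state, without advancing time (a new reading comes with each control period).
- vision.get_image(name): name is "side" or "top"; returns a dict with "image" (384x512x3 uint8, blue, green, red), "vertical_fov" (degrees; the focal length in pixels is half the picture's height over the tangent of half this angle, whatever the lens; pixels are square), "cx", "cy" (the principal point, pixels), "R" (3x3) and "t" (3): a world point X has camera coordinates R X + t. Camera axes: x right, y down, z forward; pixel columns grow to the right and rows downward; lengths in m; the calibration is good to about 2 mm. A picture is of the moment at which its call begins. There is no depth.
- ctrl.finish_job(): hands the job in; it is judged then, once.
The state is a dict: "t": time; "q": joint angles; "dq": joint speeds; "effort": joint torques, N m; "tool_pos": TCP position; "tool_rot": TCP orientation; "contact_force": force on the tool from outside, world axes, zero at the start; "wrist_torque": the same for the moment, N m; "opening": finger opening in m; "grip_force": force on a finger pad.
Only numpy, scipy, OpenCV 4.12 (cv2) and the standard library are available. Lean on these libraries where they do the work, as an engineer would, in place of code of your own. Each camera call takes 0.05 s, during which the arm holds its last target. There are 200 camera calls.

TASK

Starting at the end of the rack where the lidded trinket box stands, run a fingertip along the top of the rack's rail, over the first gap, the second and on to the third, but not on to the fourth. Then push the white remote along the glass, never lifting it, lengthwise into that third gap until it is fully home against the back wall, and take the hand away. Leave the trinket box, the bowl and the toy block where they are.

Things in the scene. Friction and masses are not known exactly. Their poses are not given: they have to be found in the camera images.
- rack: Grey plastic rack fixed to the glass, 100 mm deep (x), 214 wide (y), 44 high. Origin: centre of its underside. x runs from the open front (x = -50) to the back wall (inner face x = +44). Dividers 6 mm thick with rounded noses at y = -104, -52, 0, 52, 104 leave four 46 mm gaps centred at y = -78, -26, 26, 78. Gaps have no floor: things slide in on the glass. Open above except under the rail.
- rail: The rack's rail, a rigid flat bar fixed across the tops of the dividers near the open front: 16 mm (x) by 214 mm (y) by 6 mm thick. Origin: centre of its underside, at x = -36 mm in the rack's frame, 44 mm above the glass; its flat top is 50 mm above the glass. Axes as the rack's.
- remote: White plastic remote control lying flat and loose on the glass in front of the rack, buttons up, 115 mm long (x) by 34 mm wide (y) by 14 mm thick, about 90 g. Origin: centre of its underside. When fully home its origin is at x = -13.5 mm in the rack's frame and its near end stands 21 mm out of the rack's front.
- trinket_box: Round white ceramic box with a lid and small lid knob, 76 mm across, 54 mm high, loose, standing just past one end of the rack: its end (+y or -y of the rack) is where the counting starts. Origin: centre of its underside. Not to be moved.
- steel_bowl: Open steel bowl, 90 mm across, 42 mm high, loose, standing just past the other end of the rack. Origin: centre of its underside. Not to be moved.
- toy_block: Plain wooden toy block, a 40 mm cube, loose on the glass to one side in front of the rack. Origin: centre of its underside. Not to be moved.
There are look-alikes about, which are no part of the job. Of the things that look like the remote, take the one that is farthest to the robot's left at the start. Leave any brown look-alike of the rack alone.

How it is judged:
On the way, in this order (a step that is already met when the one before it is completed fails the run):
1. a fingertip touches the rail over the first gap from the trinket box (contact force between the fingers and rail above 0.2 N and ((y of trinket_box in the frame of rack above 0 m and y of the grasp point in the frame of rack between 0.064 and 0.092 m) or (y of trinket_box in the frame of rack below 0 m and y of the grasp point in the frame of rack between -0.092 and -0.064 m))), for 0.05 s.
2. still on the rail, it passes the divider between the first and second gap (contact force between the fingers and rail above 0.2 N and ((y of trinket_box in the frame of rack above 0 m and y of the grasp point in the frame of rack between 0.042 and 0.062 m) or (y of trinket_box in the frame of rack below 0 m and y of the grasp point in the frame of rack between -0.062 and -0.042 m))), for 0.05 s.
3. still on the rail, it passes over the second gap (contact force between the fingers and rail above 0.2 N and ((y of trinket_box in the frame of rack above 0 m and y of the grasp point in the frame of rack between 0.012 and 0.04 m) or (y of trinket_box in the frame of rack below 0 m and y of the grasp point in the frame of rack between -0.04 and -0.012 m))), for 0.05 s.
4. still on the rail, it passes the divider between the second and third gap (contact force between the fingers and rail above 0.2 N and ((y of trinket_box in the frame of rack above 0 m and y of the grasp point in the frame of rack between -0.01 and 0.01 m) or (y of trinket_box in the frame of rack below 0 m and y of the grasp point in the frame of rack between -0.01 and 0.01 m))), for 0.05 s.
5. still on the rail, it reaches the third gap (contact force between the fingers and rail above 0.2 N and ((y of trinket_box in the frame of rack above 0 m and y of the grasp point in the frame of rack between -0.04 and -0.012 m) or (y of trinket_box in the frame of rack below 0 m and y of the grasp point in the frame of rack between 0.012 and 0.04 m))), for 0.05 s.
6. the remote's nose is well inside the third gap (((y of trinket_box in the frame of rack above 0 m and y of remote in the frame of rack between -0.036 and -0.016 m) or (y of trinket_box in the frame of rack below 0 m and y of remote in the frame of rack between 0.016 and 0.036 m)) and angle between the x axis of remote and the x axis of rack, either way round below 0.15 rad and x of remote in the frame of rack above -0.085 m), for 0.1 s.
At the end, for the whole second after the job is handed in: The remote lies flat and at rest in the third gap counted from the trinket box, its nose within 5 mm of the back wall, its axis within 10 mm and 0.15 rad of the gap's (((y of trinket_box in the frame of rack above 0 m and y of remote in the frame of rack between -0.036 and -0.016 m) or (y of trinket_box in the frame of rack below 0 m and y of remote in the frame of rack between 0.016 and 0.036 m)) and angle between the x axis of remote and the x axis of rack, either way round below 0.15 rad and x of remote in the frame of rack above -0.0185 m and height (world z) of remote below 0.004 m and linear speed of remote below 0.01 m/s); the robot touches nothing.
It fails at once if the fingertip runs on along the rail to the fourth gap (contact force between the fingers and rail above 0.2 N and ((y of trinket_box in the frame of rack above 0 m and y of the grasp point in the frame of rack between -0.12 and -0.06 m) or (y of trinket_box in the frame of rack below 0 m and y of the grasp point in the frame of rack between 0.06 and 0.12 m))).
It fails at once if the remote is lifted (10 mm off the glass) (height (world z) of remote above 0.01 m).
It fails at once if the trinket box is shifted by more than 15 mm (distance of trinket_box from where it was at the start of the episode above 0.015 m).
It fails at once if the bowl is shifted by more than 15 mm (distance of steel_bowl from where it was at the start of the episode above 0.015 m).
It fails at once if the toy block is shifted by more than 15 mm (distance of toy_block from where it was at the start of the episode above 0.015 m).
It also fails if it takes over 53 s, if anything falls off the work surface, if the arm or the gripper's body presses on something with over 40 N, if the wrist force passes 120 N, or if a joint passes its speed limit or range.

## Working session

There is one attempt and no reset: what is moved stays moved. The work goes in short steps, Python scripts to look and compute and a tool call to move; the robot and the scene stay as the last step left them, time stands still between calls to the robot, and variables do not carry over. Pictures are saved under pics/ and viewed, at most 10 in all, crops included, and the job is handed in when it is done.

Besides the shell and the picture viewer there is one more tool, called as name(argument=value, ...), one argument or row to a line, values as JSON. drive_tool: Moves the arm, as the interface text tells. Its arguments: {"type":"object","properties":{"rows":{"type":"array","items":{"type":"array"}},"jaw":{"type":"number"},"grip_force":{"type":"number"}},"required":["rows"]}

```bash
mkdir -p pics; cat > h.py <<'E'
import numpy as np,cv2
from station import ctrl,vision
def cam(n):
    d=vision.get_image(n); return d
def K(d):
    f=d["image"].shape[0]/2/np.tan(np.radians(d["vertical_fov"])/2); return f
def ray(d,u,v,z):
    f=K(d); R=np.array(d["R"]);t=np.array(d["t"])
    c=-R.T@t; r=R.T@np.array([(u-d["cx"])/f,(v-d["cy"])/f,1]); return c+r*(z-c[2])/r[2]
def proj(d,X):
    p=np.array(d["R"])@np.array(X)+d["t"]; return K(d)*p[:2]/p[2]+[d["cx"],d["cy"]]
E
python3 - <<'E'
from h import *
import pickle
for n in("top","side"):
    d=cam(n); pickle.dump(d,open(n+".pkl","wb")); cv2.imwrite(f"pics/{n}0.png",cv2.resize(d["image"],(800,600),interpolation=cv2.INTER_CUBIC))
    print(n,d["vertical_fov"],d["cx"],d["cy"],-np.array(d["R"]).T@d["t"],np.round(d["R"],3).tolist())
o=ctrl.get_obs();print(o,ctrl.finger_overhang)
E
```

```text
top 50.482632430689826 259.3745847201806 192.87111711374854 [ 0.38873133 -0.01168948  0.9848899 ] [[-0.061, -0.998, 0.001], [-0.973, 0.059, -0.224], [0.224, -0.015, -0.975]]
side 42.16505050363163 263.8492702887806 187.99366673271322 [0.35178133 0.67576597 0.56729631] [[-0.945, -0.326, -0.015], [-0.176, 0.545, -0.82], [0.276, -0.772, -0.573]]
{'t': 0.1, 'q': array([-1.27201602e+00,  5.33345659e-02,  1.61414008e+00, -1.61620989e-05,
        1.47602252e+00, -1.18982391e-01]), 'dq': array([ 0.00089501, -0.00116116, -0.00546128, -0.00073127,  0.00017179,
       -0.00018181]), 'effort': array([ 3.46714996e-04, -3.94903851e+01, -3.71363962e+01, -1.48491704e-04,
        3.89182416e-03,  1.84332106e-05]), 'tool_pos': array([ 0.25345396, -0.57083608,  0.30276865]), 'tool_rot': array([-3.07145073e+00, -6.51067870e-01,  2.93570907e-04]), 'contact_force': array([ 0.4370121 ,  0.00367426, -0.2907679 ]), 'wrist_torque': array([0.00603213, 0.0643634 , 0.03420458]), 'grip_force': 0.0, 'opening': 0.08515911604380788} 0.0726
```

View pics/top0.png

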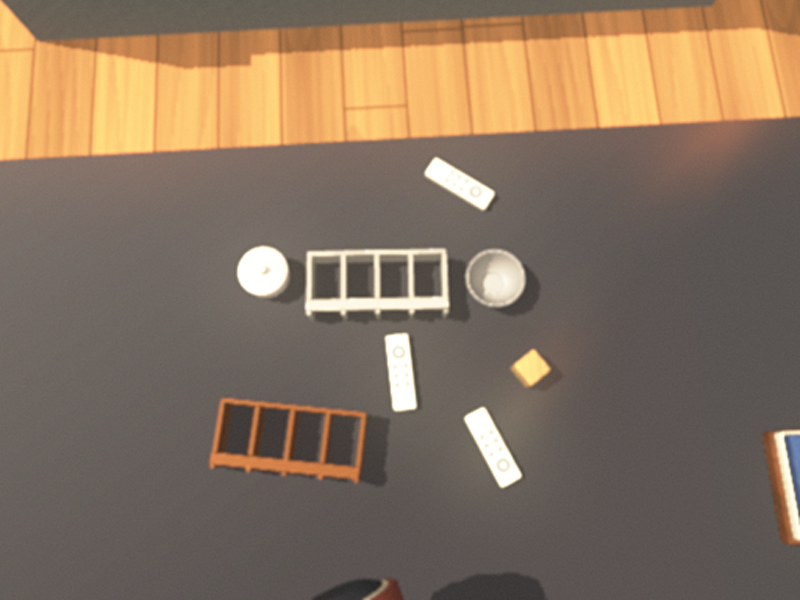

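View pics/side0.png

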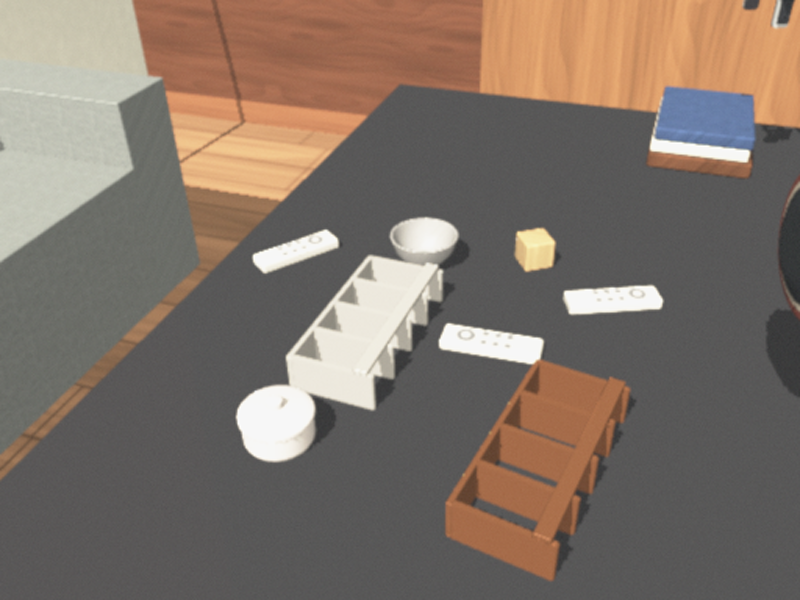

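The top view (800x600) shows three remotes, at (459,184), (400,372) and (492,447). The image's left is the robot's left (+y), so (400,372) is the one meant. The grey rack is at (377,280) with its rail on the robot's side. The trinket box is at (263,272), the bowl at (496,278) and the block at (531,368). Counting from the box, the third gap is around column 394. I'll confirm in a crop.

```bash
python3 - <<'E'
import pickle,cv2
d=pickle.load(open("top.pkl","rb"))
# native crop x 180..310, y 145..270
c=d["image"][150:270,150:310]; cv2.imwrite("pics/crop.png",cv2.resize(c,(800,600),interpolation=cv2.INTER_CUBIC))
E
```

```text
(no output)
```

View pics/crop.png

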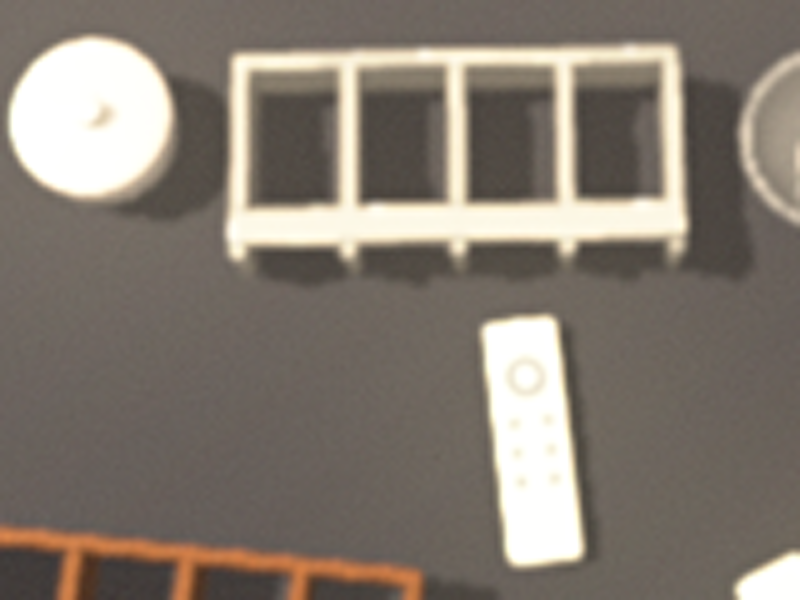

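The crop confirms one white remote in front of the grey rack: far end at (520,320), near end at (546,562), almost lined up with the third gap at column 515. The rail's corners are at (228,243), (686,234), (230,208) and (684,202).

```bash
cat > m.py <<'E'
from h import *
import pickle
d=pickle.load(open("top.pkl","rb"))
W=lambda p,z:ray(d,150+p[0]/5-.4,150+p[1]/5-.4,z)
rail=np.array([W(p,.05) for p in[(228,243),(686,234),(230,208),(684,202)]])
bk=np.array([W(p,.044) for p in[(232,55),(680,46)]])
rem=np.array([W(p,.014) for p in[(482,324),(556,317),(583,557),(508,566)]])
box=W((97,112),.054)
print(rail.round(4),bk.round(4),rem.round(4),box)
yd=(rail[0]+rail[2]-rail[1]-rail[3])[:2]/2; print("rail len",np.linalg.norm(yd),"wid",np.linalg.norm(rail[0]-rail[2]))
yd+=(bk[0]-bk[1])[:2]; yd/=np.linalg.norm(yd); xd=np.array([yd[1],-yd[0]])
rc=rail.mean(0)[:2]; o1=rc+.036*xd; o2=bk.mean(0)[:2]-.05*xd; O=(o1+o2)/2
print("xd",xd,np.arctan2(xd[1],xd[0]),"O",o1,o2,O)
F=lambda p:np.array([(p[:2]-O)@xd,(p[:2]-O)@yd])
rx=((rem[0]+rem[1]-rem[2]-rem[3])/2)[:2];print("rem len",np.linalg.norm(rx),"wid",np.linalg.norm(rem[0]-rem[1]),"ang rel",np.arctan2(rx[1],rx[0])-np.arctan2(xd[1],xd[0]),"in rack",F(rem.mean(0)))
print("box",F(box), "ends",F((rem[0]+rem[1])/2),F((rem[2]+rem[3])/2))
for y in(.078,-.026): print(y,O-.036*xd+y*yd)
g=pickle.load(open("side.pkl","rb"))
for P in [*[np.r_[O+a*xd+b*yd,.05] for a,b in((-.044,.107),(-.044,-.107))],*rem]: print((proj(g,P)*800/512).round(0))
E
python3 m.py
```

```text
[[ 0.5998  0.1252  0.05  ]
 [ 0.5911 -0.0898  0.05  ]
 [ 0.6166  0.1239  0.05  ]
 [ 0.6065 -0.09    0.05  ]] [[ 0.6939  0.1218  0.044 ]
 [ 0.6854 -0.0945  0.044 ]] [[ 0.5604  0.009   0.014 ]
 [ 0.5616 -0.0269  0.014 ]
 [ 0.4464 -0.0325  0.014 ]
 [ 0.4443  0.003   0.014 ]] [0.66625676 0.18505542 0.054     ]
rail len 0.21466920969383071 wid 0.016885787201594258
xd [ 0.99913348 -0.04162088] -0.041632909998802606 O [0.63945841 0.01581147] [0.63967523 0.01574078] [0.63956682 0.01577613]
rem len 0.11580980384909326 wid 0.03593663346442626 ang rel 0.09197780270886652 in rack [-0.13510932 -0.0332965 ]
box [0.01962126 0.17024347] ends [-0.07744918 -0.02797804] [-0.19276946 -0.03861496]
0.078 [0.60684444 0.09520689]
-0.026 [ 0.60251587 -0.00870299]
[366. 372.]
[438. 265.]
[437. 340.]
[445. 322.]
[543. 338.]
[539. 357.]
```

```bash
cat > s.py <<'E'
from h import *
import sys
from scipy.spatial.transform import Rotation as Ro
O=np.array([.63957,.01578]);a=-.0416;xd=np.array([np.cos(a),np.sin(a)]);yd=np.array([-xd[1],xd[0]])
o=ctrl.get_obs();p=o["tool_pos"];R=Ro.from_rotvec(o["tool_rot"]).as_matrix()
yaw=np.arctan2(R[1,0],R[0,0])
print("t",o["t"],"rack xy",(p[:2]-O)@xd,(p[:2]-O)@yd,"tip z",p[2]-ctrl.finger_overhang,"yaw rel rack",yaw-a,"F",o["contact_force"].round(2),"open",o["opening"])
if len(sys.argv)>3: # goal rack x,y, tip z, in a tool frame aligned with rack
    g=np.array(list(map(float,sys.argv[1:4]))); c=np.array([(p[:2]-O)@xd,(p[:2]-O)@yd,p[2]-ctrl.finger_overhang])
    print("tool shift if aligned",((g-c)*[1,-1,-1]).round(4))
E
python3 s.py -.036 .078 .08
```

```text
t 0.1 rack xy -0.361385797710556 -0.6021663655277175 tip z 0.23016865205240372 yaw rel rack 0.4593640397967108 F [ 0.44  0.   -0.29] open 0.08515911604380788
tool shift if aligned [ 0.3254 -0.6802  0.1502]
```

drive_tool(
  rows=[
    [[0,0,0],0.149],
    [[0,0,0],0.149],
    [[0,0,0],0.149],
    [[0,0,0],0.013],
    [[0,0,0],0],
  ],
  jaw=1,
)

```text
t: 0.6
tool_pos: [0.2535, -0.5711, 0.3034]
tool_rot: [-3.14, 0.062, 0.0]
contact_force: [-0.4, -0.4, -0.2]
opening: 0.0123
grip_force: 0.0
```

```bash
python3 s.py -.036 .078 .08
```

```text
t 0.6 rack xy -0.3613042770655358 -0.6023836047453354 tip z 0.23078715340442296 yaw rel rack 0.0020162658888360427 F [-0.38 -0.4  -0.16] open 0.01226515827667576
tool shift if aligned [ 0.3253 -0.6804  0.1508]
```

drive_tool(
  rows=[
    [[0.016,-0.034,0],0],
    [[0.016,-0.034,0],0],
    [[0.016,-0.034,0],0],
    [[0.016,-0.034,0],0],
    [[0.016,-0.034,0],0],
    [[0.016,-0.034,0],0],
    [[0.016,-0.034,0],0],
    [[0.016,-0.034,0],0],
    [[0.016,-0.034,0],0],
    [[0.016,-0.034,0],0],
  ],
)

```text
t: 1.6
tool_pos: [0.4282, -0.2368, 0.304]
tool_rot: [3.141, -0.062, 0.001]
contact_force: [0.9, 0.4, -0.0]
opening: 0.0004
grip_force: 0.0
```

drive_tool(
  rows=[
    [[0.016,-0.034,0],0],
    [[0.016,-0.034,0],0],
    [[0.016,-0.034,0],0],
    [[0.016,-0.034,0],0],
    [[0.016,-0.034,0],0],
    [[0.016,-0.034,0],0],
    [[0.016,-0.034,0],0],
    [[0.016,-0.034,0],0],
    [[0.016,-0.034,0],0],
    [[0,0,0],0],
  ],
)

```text
t: 2.6
tool_pos: [0.5855, 0.0647, 0.3036]
tool_rot: [-3.14, 0.056, 0.0]
contact_force: [0.1, -1.0, -0.4]
opening: -0.0003
grip_force: 0.0
```

```bash
python3 s.py -.036 .078 .06
```

```text
t 2.6 rack xy -0.05601959652931089 0.04662975187613797 tip z 0.23101731528999325 yaw rel rack 0.006196448960984181 F [ 0.1  -1.01 -0.37] open -0.00031265747219110185
tool shift if aligned [ 0.02   -0.0314  0.171 ]
```

drive_tool(
  rows=[
    [[0.02,-0.031,0],0],
    [[0,0,0.045],0],
    [[0,0,0.045],0],
    [[0,0,0.045],0],
    [[0,0,0.025],0],
    [[0,0,0],0],
    [[0,0,0],0],
  ],
)

```text
t: 3.3
tool_pos: [0.606, 0.0911, 0.1443]
tool_rot: [3.141, -0.065, -0.0]
contact_force: [-0.1, -0.3, 1.1]
opening: -0.0004
grip_force: 0.0
```

```bash
python3 s.py -.036 .078 .05; python3 - <<'E'
from h import *
d=cam("top");cv2.imwrite("pics/t1.png",cv2.resize(d["image"][110:260,130:330],(800,600),interpolation=cv2.INTER_CUBIC))
E
```

```text
t 3.3 rack xy -0.036703339326485174 0.07382478763026577 tip z 0.0717289408697962 yaw rel rack -4.955837418385567e-06 F [-0.08 -0.27  1.14] open -0.00039248392203162824
tool shift if aligned [ 0.0007 -0.0042  0.0217]
```

View pics/t1.png

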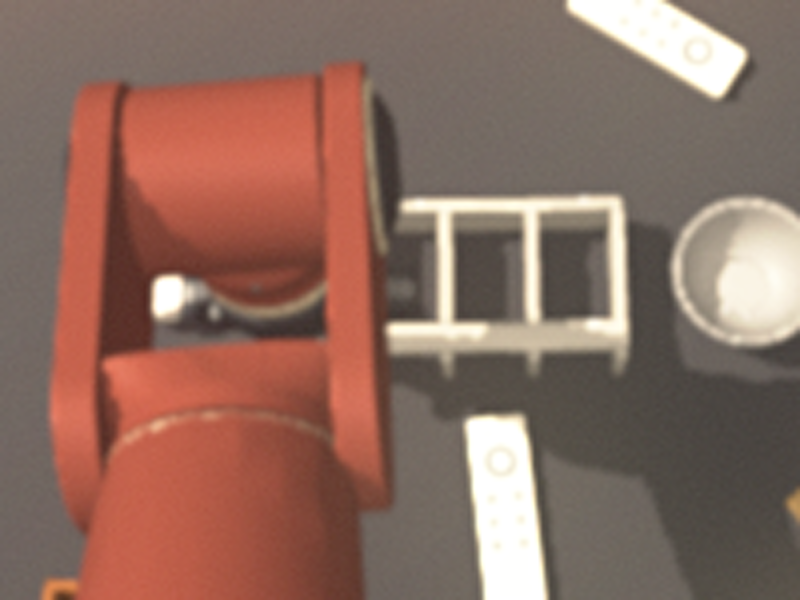

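The arm hides the left half of the rack; the right half and the remote are where they were. Next I lower onto the rail and feel for contact.

drive_tool(
  rows=[
    [[0.001,-0.003,0.009],0],
    [[0,0,0.006],0],
    [[0,0,0.003],0],
    [[0,0,0.002],0],
    [[0,0,0.001],0],
    [[0,0,0],0],
  ],
)

```text
t: 3.95
tool_pos: [0.607, 0.0945, 0.1229]
tool_rot: [3.141, -0.066, 0.0]
contact_force: [0.2, -0.0, 0.9]
opening: -0.0002
grip_force: 0.0
```

```bash
python3 s.py -.036 .078 .05
```

```text
t 3.95 rack xy -0.035791883971464475 0.07726378994095176 tip z 0.05034189529938404 yaw rel rack -0.000530029755878382 F [ 0.15 -0.02  0.93] open -0.0001944019425571011
tool shift if aligned [-0.0002 -0.0007  0.0003]
```

drive_tool(
  rows=[
    [[0,0,0.001],0],
    [[0,0,0.0],0],
  ],
)

```text
t: 4.15
tool_pos: [0.6072, 0.0945, 0.1227]
tool_rot: [3.141, -0.066, 0.001]
contact_force: [-1.9, -0.6, 3.7]
opening: -0.0001
grip_force: 1.9
```

drive_tool(
  rows=[
    [[0,0,0.001],0],
    [[0,0,0.0],0],
  ],
)

```text
t: 4.35
tool_pos: [0.6073, 0.0945, 0.1226]
tool_rot: [3.141, -0.066, -0.0]
contact_force: [-4.7, -0.2, 9.0]
opening: -0.0002
grip_force: 4.6
```

drive_tool(
  rows=[
    [[0,0.004,0],0],
    [[0,0.005,0],0],
    [[0,0.005,0],0],
    [[0,0.005,0],0],
    [[0,0.005,0],0],
    [[0,0.005,0],0],
  ],
)

```text
t: 4.95
tool_pos: [0.6071, 0.0662, 0.1227]
tool_rot: [-3.139, 0.066, -0.006]
contact_force: [-0.3, 3.7, 5.3]
opening: 0.0002
grip_force: 2.7
```

```bash
python3 s.py -.036 -.024 .05
```

```text
t 4.95 rack xy -0.03457519539377485 0.04905667322892179 tip z 0.0500639217188663 yaw rel rack -0.000719851552658704 F [-0.29  3.68  5.28] open 0.00019873038379207713
tool shift if aligned [-0.0014  0.0731  0.0001]
```

drive_tool(
  rows=[
    [[0,0.005,0.0005],0],
    [[0,0.005,0],0],
    [[0,0.005,0],0],
    [[0,0.005,0],0],
    [[0,0.005,0],0],
    [[0,0.005,0],0],
  ],
)

```text
t: 5.55
tool_pos: [0.6061, 0.0364, 0.1226]
tool_rot: [-3.138, 0.066, -0.007]
contact_force: [0.1, 4.5, 6.2]
opening: 0.0001
grip_force: 3.4
```

```bash
python3 s.py -.036 -.024 .05
```

```text
t 5.55 rack xy -0.0342566438109113 0.019257502078611016 tip z 0.05004110354810683 yaw rel rack -0.0007325215832831369 F [0.09 4.46 6.22] open 6.647576087286427e-05
tool shift if aligned [-0.0017  0.0433  0.    ]
```

drive_tool(
  rows=[
    [[0,0.005,0.0005],0],
    [[0,0.005,0],0],
    [[0,0.005,0],0],
    [[0,0.005,0],0],
    [[0,0.005,0],0],
    [[0,0.005,0],0],
    [[0,0.005,0],0],
    [[0,0.005,0],0],
    [[0,0.003,0],0],
    [[0,0,0],0],
  ],
)

```text
t: 6.55
tool_pos: [0.6047, -0.0068, 0.1227]
tool_rot: [-3.139, 0.067, -0.009]
contact_force: [-0.2, 4.6, 8.1]
opening: -0.0001
grip_force: 4.2
```

```bash
python3 s.py -.036 -.026 .05
```

```text
t 6.55 rack xy -0.033933161750621596 -0.023963393773662002 tip z 0.05005109268356148 yaw rel rack -0.0010697270064397857 F [-0.15  4.56  8.13] open -0.000125151233450331
tool shift if aligned [-0.0021  0.002   0.0001]
```

drive_tool(
  rows=[
    [[0,0,-0.03],0],
    [[0,0,-0.03],0],
    [[-0.04,0.003,0],0],
    [[-0.04,0.004,0],0],
    [[-0.04,0.004,0],0],
    [[-0.04,0.004,0],0],
    [[-0.041,0.003,0],0],
    [[0,0,0],-0.092],
    [[0,0,0],0],
    [[0,0,0],0],
  ],
  jaw=0.78,
)

```text
t: 7.55
tool_pos: [0.4017, -0.0171, 0.1804]
tool_rot: [3.14, 0.075, 0.002]
contact_force: [-1.2, 0.2, 0.7]
opening: 0.0185
grip_force: 0.0
```

```bash
python3 s.py -.235 -.042 .005; python3 - <<'E'
from h import *
d=cam("side");cv2.imwrite("pics/s1.png",cv2.resize(d["image"][130:310,180:420],(800,600),interpolation=cv2.INTER_CUBIC))
E
```

```text
t 7.55 rack xy -0.23633916777730424 -0.04271395308162067 tip z 0.10782835464620719 yaw rel rack 0.08956553389765587 F [-1.24  0.2   0.67] open 0.018489962008782605
tool shift if aligned [ 0.0013 -0.0007  0.1028]
```

View pics/s1.png

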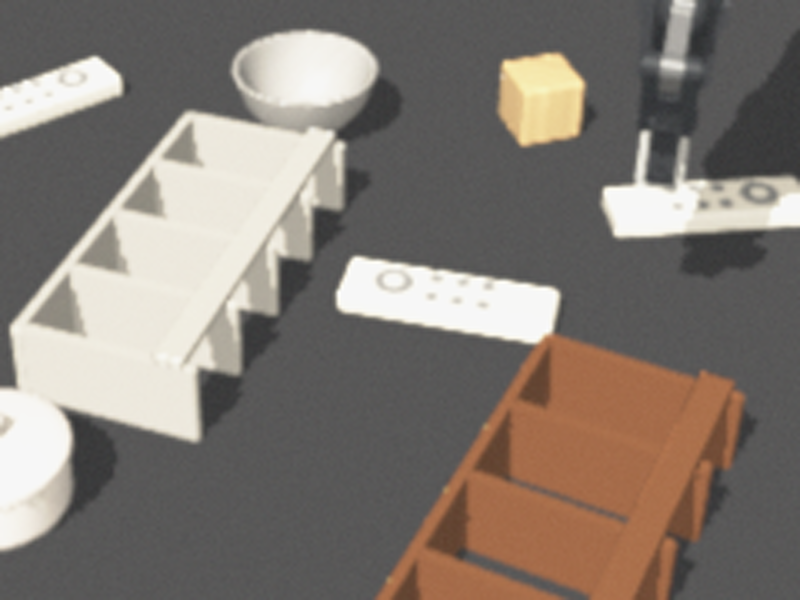

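The remote lies clear in front of the rack, with its near end at (555,320) in this crop. The fingers hang behind it; the other remote is well to the right of them. Next I lower.

drive_tool(
  rows=[
    [[0,0,0.03],0],
    [[0,0,0.03],0],
    [[0,0,0.03],0],
    [[0,0,0.008],0],
    [[0,0,0.004],0],
    [[0,0,0],0],
    [[0,0,0],0],
  ],
)

```text
t: 8.3
tool_pos: [0.4024, -0.0172, 0.0794]
tool_rot: [3.14, 0.078, 0.004]
contact_force: [0.4, 0.7, 0.3]
opening: 0.0184
grip_force: 0.0
```

```bash
python3 s.py -.235 -.042 .005;python3 - <<'E'
from h import *
d=cam("side");cv2.imwrite("pics/s2.png",cv2.resize(d["image"][190:262,280:376],(800,600),interpolation=cv2.INTER_CUBIC))
E
```

```text
t 8.3 rack xy -0.23557442912205676 -0.04282163775742707 tip z 0.0068046027860611535 yaw rel rack 0.09131636063293447 F [0.43 0.74 0.32] open 0.018429837578802302
tool shift if aligned [ 0.0006 -0.0008  0.0018]
```

View pics/s2.png

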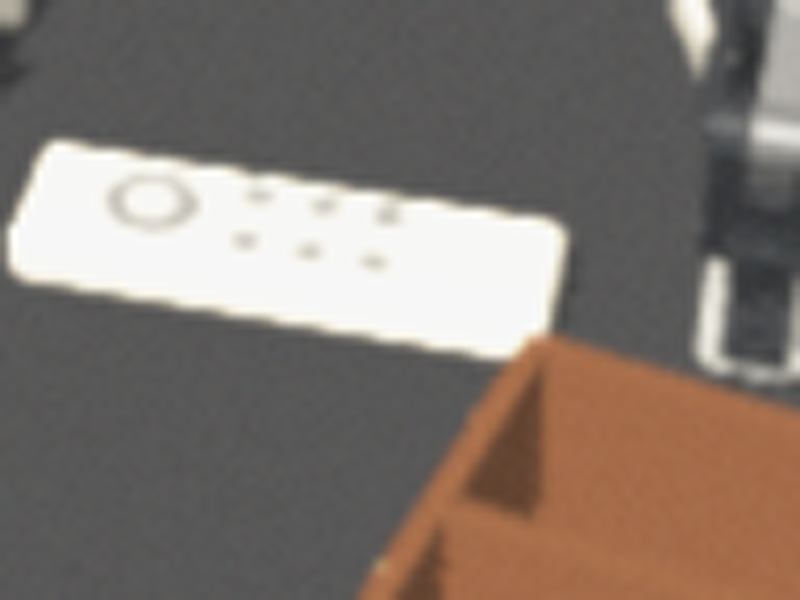

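The fingers stand about 30 mm behind the remote's near end, at glass level and in line with its axis. I'll lower 2 mm and push along that axis.

drive_tool(
  rows=[
    [[0,0,0.002],0],
    [[0.01,0,0],0],
    [[0.01,0,0],0],
    [[0.006,0,0],0],
    [[0.006,0,0],0],
    [[0.006,0,0],0],
    [[0.006,0,0],0],
    [[0.006,0,0],0],
    [[0.006,0,0],0],
    [[0.006,0,0],0],
  ],
)

```text
t: 9.35
tool_pos: [0.4635, -0.0138, 0.0758]
tool_rot: [-3.141, -0.078, 0.0]
contact_force: [-0.3, -0.2, -0.3]
opening: 0.0187
grip_force: 0.2
```

```bash
python3 s.py;python3 - <<'E'
from h import *
d=cam("side");cv2.imwrite("pics/s3.png",cv2.resize(d["image"][150:294,200:392],(800,600),interpolation=cv2.INTER_CUBIC))
E
```

```text
t 9.35 rack xy -0.17473215556591992 -0.03689332631083494 tip z 0.0032136453649002777 yaw rel rack 0.09139466012789271 F [-0.3  -0.15 -0.32] open 0.018708425583309228
```

View pics/s3.png

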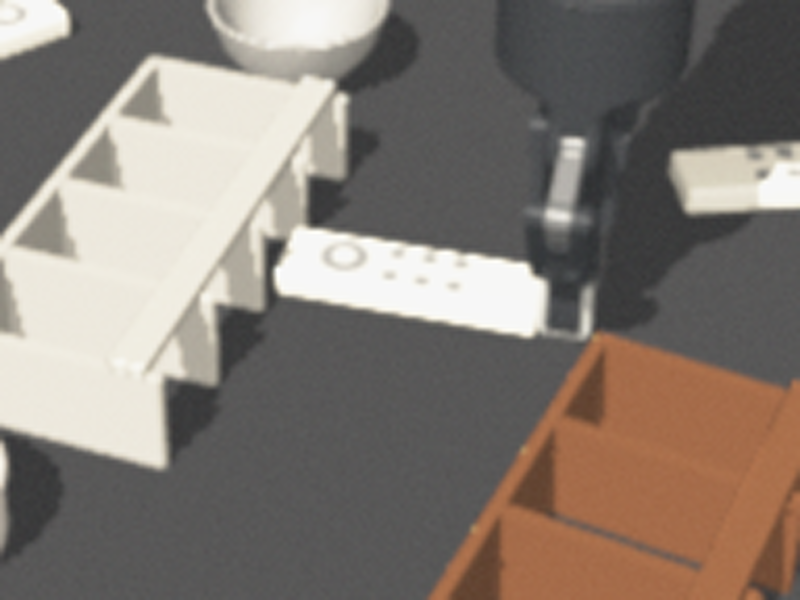

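The fingers are in contact with the near end, and the nose at (290,250) is at the mouth of the third gap. I'll check its lateral position before going in.

```bash
cat > r.py <<'E'
from s import *
g=cam("side") 
f=lambda u,v:ray(g,200+u/4.1667-.4,150+v/4.1667-.4,.014)
for q in((298,230),(278,268),(538,308)):
    P=f(*q)[:2]-O; print(q,P@xd,P@yd)
E
python3 r.py
```

```text
t 9.4 rack xy -0.17384690347206 -0.03697248323474493 tip z 0.0035615669768231523 yaw rel rack 0.0913299020136075 F [-0.67 -0.44 -0.28] open 0.018886513579743233
(298, 230) -0.05044595854207208 -0.04084214758216843
(278, 268) -0.05203384542046291 -0.012199702618329148
(538, 308) -0.16461129914407788 -0.024780069081527595
```

The nose is at y ≈ -26 mm, centred on the gap. I'll push on.

drive_tool(
  rows=[
    [[0.006,0,0],0],
    [[0.006,0,0],0],
    [[0.006,0,0],0.01],
    [[0.006,0,0],0.01],
    [[0.006,0,0],0.01],
    [[0.006,0,0],0.01],
    [[0.006,0,0],0.01],
    [[0.006,0,0],0.01],
    [[0.006,0,0],0.01],
    [[0,0,0],0],
  ],
)

```text
t: 10.45
tool_pos: [0.518, -0.0125, 0.0762]
tool_rot: [3.141, -0.032, 0.002]
contact_force: [-0.4, -0.9, 0.6]
opening: 0.0188
grip_force: 0.0
```

```bash
python3 s.py;python3 - <<'E'
from h import *
d=cam("side");cv2.imwrite("pics/s4.png",cv2.resize(d["image"][150:294,200:392],(800,600),interpolation=cv2.INTER_CUBIC))
E
```

```text
t 10.45 rack xy -0.12030004023131569 -0.033359862509515684 tip z 0.003550425167633098 yaw rel rack 0.021100740703188937 F [-0.37 -0.86  0.58] open 0.01882345661051205
```

View pics/s4.png

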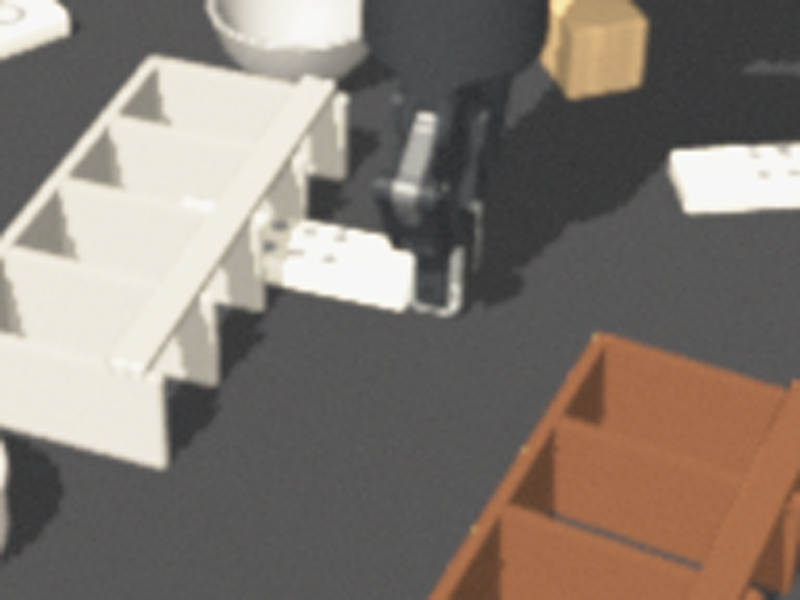

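It is over half in and straight. I'll continue with a slight drift toward the gap's centre.

drive_tool(
  rows=[
    [[0.006,-0.0008,0],0],
    [[0.006,-0.0008,0],0],
    [[0.006,-0.0008,0],0.01],
    [[0.006,-0.0008,0],0.01],
    [[0.006,-0.0008,0],0],
    [[0.003,0,0],0],
    [[0.002,0,0],0],
    [[0.001,0,0],0],
    [[0,0,0],0],
  ],
)

```text
t: 11.4
tool_pos: [0.5532, -0.0095, 0.0759]
tool_rot: [-3.141, 0.063, -0.0]
contact_force: [0.0, -0.1, -0.3]
opening: 0.019
grip_force: 0.0
```

```bash
python3 s.py
```

```text
t 11.4 rack xy -0.08524364229729199 -0.028831660843584347 tip z 0.003307751817418547 yaw rel rack 0.0013635128985286377 F [ 0.   -0.09 -0.33] open 0.019034225180486374
```

drive_tool(
  rows=[
    [[0.002,0,0],0],
    [[0.001,0,0],0],
    [[0.001,0,0],0],
    [[0,0,0],0],
  ],
)

```text
t: 11.8
tool_pos: [0.5558, -0.0096, 0.0758]
tool_rot: [-3.141, 0.063, 0.007]
contact_force: [-6.2, 0.4, 5.3]
opening: 0.0183
grip_force: 3.3
```

drive_tool(
  rows=[
    [[0.001,0,0],0],
    [[0,0,0],0],
  ],
)

```text
t: 12.0
tool_pos: [0.5561, -0.0096, 0.0755]
tool_rot: [-3.141, 0.063, 0.011]
contact_force: [-9.8, -0.3, 6.2]
opening: 0.0189
grip_force: 4.9
```

The force rises exactly where the back wall should stop it. I'll back off and lift.

drive_tool(
  rows=[
    [[-0.01,0,0],0],
    [[-0.03,0,0],0],
    [[-0.03,0,-0.01],0],
    [[-0.03,0,-0.03],0],
    [[-0.03,0,-0.04],0],
    [[0,0,-0.045],0],
    [[0,0,-0.045],0],
    [[0,0,0],0],
  ],
)

```text
t: 12.8
tool_pos: [0.4312, -0.005, 0.2539]
tool_rot: [3.138, -0.063, 0.025]
contact_force: [0.6, 0.2, 0.1]
opening: 0.0187
grip_force: 0.0
```

```bash
python3 s.py;python3 - <<'E'
from h import *
d=cam("side");cv2.imwrite("pics/s5.png",cv2.resize(d["image"][130:250,180:340],(800,600),interpolation=cv2.INTER_CUBIC))
E
```

```text
t 12.8 rack xy -0.2073355741650735 -0.029399236140687263 tip z 0.18133412019360212 yaw rel rack 0.0014507416543338286 F [0.56 0.2  0.11] open 0.018744078947742143
```

View pics/s5.png

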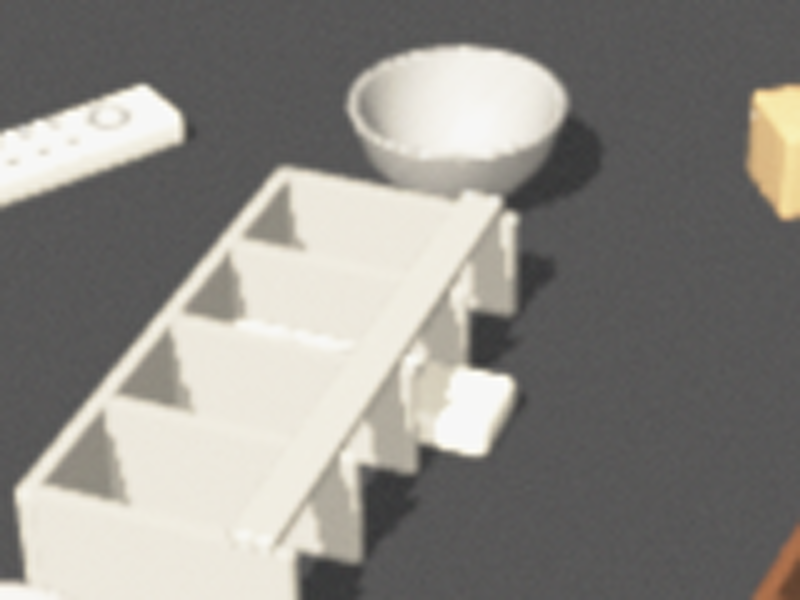

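The remote's end stands out of the third gap from the box, with tail corners at (515,378) and (487,440). The bowl and block are undisturbed.

```bash
python3 - <<'E'
from s import *
g=cam("side")
for q in((515,376),(488,438)):
    P=ray(g,180+q[0]/5-.4,130+q[1]/5-.4,.014)[:2]-O; print(P@xd,P@yd)
print(ctrl.finish_job())
E
```

```text
t 12.85 rack xy -0.20858541105060677 -0.029218964419329464 tip z 0.17772270190505424 yaw rel rack 0.0014518229837182442 F [-0.36 -0.16  0.38] open 0.018708914441303192
-0.07034976163853751 -0.04820929230883768
-0.07372908399688749 -0.010083094810602778
the job is handed in; nothing more can be done
None
```

The job is handed in: the fingertip ran along the rail from the first gap to the third, and the remote was then pushed home into the third gap, its near end measured about 72 mm from the rack's centre against 71 mm when fully home. The hand is clear; the bowl and block looked unmoved, the trinket box was mostly out of the final view, and no verdict was returned.

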